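# Hold the tea strainer ready over the uncovered teacup

### The arm

A 6-joint arm with a two-finger parallel gripper is mounted at the origin on the work surface. World frame = base frame: x ahead of the robot, y to its left, z up, the work surface at z = 0. Lengths are in m, angles in rad, forces in N, time in s.
With the tool pointing down it reaches from about 0.35 to 1 m from the base axis. Payload 7.1 kg.
Tool frame: the origin (TCP) lies on the mounting face of the last link; the fingertips stand 173 mm ahead of it and the grasp point (between the pads) lies 155 mm ahead of it (tcp_to_tips is the distance from the TCP to the fingertips, in m); z points along the fingers, y is the direction in which the jaws open and shut (so a half turn about z gives the same grasp; the last joint's range is limited). The gripper opens to 85 mm and grips with 20 to 120 N. Pads are 22 mm wide; open, the fingers measure 114 mm over their backs; the gripper's body (76 mm by 85 mm) begins 54 mm behind the grasp point. The pads swing forward as they close: fully open they stand 13 mm farther back than shut.
Start: joints at [1.09, 0.423, 1.63, -0, 1.089, -0.019], TCP at [0.278, 0.56, 0.405] pointing down, gripper open.
Joint ranges: [-3, 3], [-0.9, 2.11], [0.09, 2.58], [-1.31, 4.45], [0.11, 2.69], [-2.54, 2.54]. Speed limits (rad/s): [2.39, 2.39, 3.01, 3.14, 3.14, 3.14].

### API

Orientations are given as a rotation vector (axis times angle).
In Python, from station import get_obs, read_camera, get_calibration, finish_job, tcp_to_tips gives the robot as it stands.
- The arm moves only by the tool send_rows, never from a script. Its argument "increments" is a list of rows, each a list of 5 numbers: the shift along the tool's x, y, z each as a share of 10 cm, from -1 to 1, then the turn about the tool's z as a share of 4 degrees, from -1 to 1, then the opening in per cent of the stroke, from 0 (shut) to 100 (fully open). A call has 1 to 8 rows; each row shifts and turns the commanded pose from where the row before left it, along the tool's axes as they then stand; what a row does not reach is not made up. A row lasts 1/12 s, in which the tool goes at most 41.7 mm and 7.16 degrees, less where a joint would pass 70% of its speed; a pose out of reach is approached as far as the arm can. A call with a number of a shift or a turn outside -1 to 1 is refused whole. A call with a gripper value outside its range is refused whole. The fingers move at their own pace and stop on an object; "force" is the grip in N (left out, the last holds). Time passes only in rows, so rows that do not move let the fingers close. It gives the time, the measured TCP pose, the force and the opening at its end, in the units of the state.
- get_obs(): the state, without advancing time (a new reading comes with each control period).
- read_camera(name): name is "scene" or "top" or "wrist"; returns the picture (480x640x3 uint8, blue, green, red); there is no depth.
- get_calibration(name): a dict with "K" (3x3 intrinsics, pixels), "view" (4x4, takes a point from world to camera coordinates). Camera axes: x right, y down, z forward; pixel columns grow to the right and rows downward; lengths in m; the calibration is good to about 2 mm. A picture is of the moment at which its call begins: read the wrist's pose just before it. get_calibration takes no time and is no camera call; for the wrist camera it gives the pose at the moment of the call.
- finish_job(): hands the job in, once; it reports no verdict.
The state is a dict: "t": time; "joints": joint angles; "joint_vel": joint speeds; "tau": joint torques, N m; "eef_pos": TCP position; "ee_rot": TCP orientation; "force": force on the tool from outside, world axes, zero at the start; "moment": the same for the moment, N m; "opening": finger opening in m.
Only numpy, scipy, OpenCV 4.12 (cv2) and the standard library are available. Lean on these libraries where they do the work, as an engineer would, in place of code of your own. Each camera call takes 0.05 s, during which the arm holds its last target.

### The job

Get the teacup ready for pouring: first take the lid off the cup by its knob and set it gently, the same way up, on the middle of the round wooden coaster, and let go of it. Then pick the strainer out of its drip dish by the handle, lift it across over the row made by the plate rack and the jug, and finish still holding it, motionless and level, centred over the cup with its underside about a finger's breadth above the rim and touching neither cup nor anything else. Leave the cup where it stands and do not knock or shift anything else.

Things in the scene. Friction and masses are not known exactly. Their poses are not given: they have to be found in the camera images.
- cup_rim (a point): centre of the mouth of the white ceramic teacup, level with its rim; the cup is loose (about 0.22 kg), stands on the counter, is 70 mm tall, 84 mm across the rim (inside 76 mm), narrower at the foot. z up; its loop handle points along +y of this frame and reaches 70 mm from the cup's axis, from 18 to 62 mm above the counter. The cup starts on one side of the rack, the drip dish on the other (either way round).
- lid_knob (a point): centre (half-way up) of the knob of the cup's white ceramic lid (about 80 g, loose). Knob: upright cylinder 18 mm across, 24 mm tall, so its top is 12 mm above this point. Below it a disc 88 mm across and 6 mm thick, whose underside is 18 mm below this point and lies on the cup's rim at the start; below that a locating step 64 mm across and 4 mm deep, whose underside (22 mm below this point) is what the lid stands on when on the coaster. z is up.
- coaster_center (a point): centre (half-way up) of the loose flat round wooden coaster, 112 mm across, 8 mm thick, lying on the counter beyond the cup (farther from the robot); its top is 4 mm above this point.
- strainer_bottom (a point): centre of the flat underside of the stainless strainer's round bowl (56 mm across at the bottom, 68 mm at its rim, 34 mm deep; with handle about 0.11 kg, loose). z is up, +x points along the handle. At the start it stands in the drip dish, its underside 5 mm above the counter.
- strainer_handle (a point): point on the strainer to grip: inside its straight bar handle, half-way up and mid-width; 78 mm along +x and 30 mm up from strainer_bottom, same axes. The bar is 14 mm wide (y), 12 mm tall (z), and runs along x from 28 mm on the bowl's side of this point to 52 mm on the other side.
- dish: fixed flat white ceramic drip dish, 100 mm across, its top 5 mm above the counter (low rounded edge bead 7 mm); origin at the centre of its underside.
- rack: fixed steel plate rack with four small plates on edge; origin at the centre of its underside on the counter; 220 mm long (x), 110 mm wide (y), tops of the plates 130 mm above the counter. It stands between the cup's side and the dish's side, and its long axis points roughly away from the robot.
- jug: empty clear jug with white latch lid and handle (bystander), 158 mm tall, 88 mm across (handle reaches 71 mm from the axis), at the robot's end of the rack; origin at the centre of its underside.
- tin: steel tea tin (bystander), 60 mm across, 85 mm tall, beyond the drip dish; origin at the centre of its underside.
- stopper: red silicone stopper (bystander), 48 mm across, 30 mm tall, on the robot's side of the drip dish; origin at the centre of its underside.
- tumbler: plain glass tumbler (bystander), 64 mm across, 95 mm tall; origin at the centre of its underside.
- bowl: blue bowl (bystander), 104 mm across, 50 mm tall; origin at the centre of its underside.
There are look-alikes about, which are no part of the job. Leave any green or orange look-alike of the part that bears lid_knob alone. Leave any red look-alike of the part that bears strainer_bottom alone.

How it is judged:
On the way, in this order (a step that is already met when the one before it is completed fails the run):
1. the lid rests the right way up on the coaster, within 30 mm of its middle, let go (horizontal distance between lid_knob and coaster_center below 0.03 m and z of lid_knob in the frame of coaster_center below 0.032 m and angle between lid_knob's own z axis and vertical below 0.12 rad and contact force between lid and coaster above 0.2 N and contact force between the fingers and lid below 0.1 N), for 0.2 s.
2. the strainer passes over the line of rack and jug, its underside above the plates (z of strainer_bottom in the frame of rack above 0.135 m and y of strainer_bottom in the frame of rack between -0.05 and 0.05 m and contact force between the fingers and strainer above 1 N), for 0.05 s.
At the end, for the whole second after the job is handed in: Strainer held still, level within 7 degrees, underside's middle within 12 mm of the cup's axis and 3 to 25 mm above its rim, touching neither cup, lid nor rack; lid released, right way up on the coaster within 30 mm of its middle; cup upright within 40 mm of its start (all of step 1 and horizontal distance between strainer_bottom and cup_rim below 0.012 m and z of strainer_bottom in the frame of cup_rim between 0.003 and 0.025 m and angle between strainer_bottom's own z axis and vertical below 0.13 rad and contact force between strainer and cup below 0.05 N and contact force between the fingers and strainer above 1 N and contact force between strainer and lid below 0.05 N and contact force between strainer and rack below 0.05 N and linear speed of strainer below 0.03 m/s and angle between cup_rim's own z axis and vertical below 0.1 rad and distance of cup_rim from where it was at the start of the episode below 0.04 m); the arm keeps its last pose, push and grip.
It fails at once if the lid is dropped (falls free of the fingers at over 0.5 m/s, that is from over 13 mm) (contact force between the fingers and lid below 0.05 N and linear speed of lid above 0.5 m/s).
It fails at once if the cup is tipped or shoved (over 17 degrees or 60 mm) (angle between cup_rim's own z axis and vertical above 0.3 rad or distance of cup_rim from where it was at the start of the episode above 0.06 m).
It fails at once if the strainer knocks the cup (over 5 N) (contact force between strainer and cup above 5 N).
It fails at once if the rack is knocked by strainer or robot (over 5 N) (contact force between any of strainer, the arm, the fingers and rack above 5 N).
It fails at once if the jug, tea tin, stopper, tumbler or blue bowl is shifted over 20 mm or knocked over (distance of any of jug, tin, stopper, tumbler, bowl from where it was at the start of the episode above 0.02 m or angle between any of jug, tin, stopper, tumbler, bowl's own z axis and vertical above 0.3 rad).
It also fails if it takes over 67 s, if anything falls off the work surface, if the arm or the gripper's body presses on something with over 40 N, if the wrist force passes 120 N, or if a joint passes its speed limit or range.

## Working session

There is one attempt and no reset: what is moved stays moved. The work goes in short steps, Python scripts to look and compute and a tool call to move; the robot and the scene stay as the last step left them, time stands still between calls to the robot, and variables do not carry over. Pictures are saved under pics/ and viewed, and the job is handed in when it is done.

Besides the shell and the picture viewer there is one more tool, called as a command line: name --pt "numbers of a row" for each row, then --argument value for the rest. send_rows: Moves the arm, as the interface text tells. Its arguments: {"type":"object","properties":{"increments":{"type":"array"},"force":{"type":"number"}},"required":["increments"]}

```bash
ls; mkdir -p pics
python3 - <<'E'
from station import *
import cv2
o=get_obs();print(o)
for n in ["scene","top","wrist"]:
    c=get_calibration(n);print(n,c)
    cv2.imwrite(f"pics/{n}0.png",read_camera(n))
print(tcp_to_tips)
E
```

```text
pics
{'t': 0.0, 'joints': array([ 1.08996354e+00,  4.23880639e-01,  1.63071803e+00, -2.04199084e-05,
        1.08858313e+00, -1.90083524e-02]), 'joint_vel': array([ 2.16175349e-05, -1.29465131e-04,  1.69318149e-03,  9.95572953e-04,
       -7.10917367e-04,  3.04694883e-05]), 'tau': array([-3.19342194e-03, -5.57379663e+01, -2.81735480e+01, -2.52296622e-04,
        7.30503205e-03, -1.94166364e-05]), 'eef_pos': array([0.2783404 , 0.55928041, 0.40390961]), 'ee_rot': array([-7.18901906e-01, -3.05784553e+00,  2.42539929e-03]), 'force': array([ 0.72405218, -0.03593313, -0.46770269]), 'moment': array([0.00633888, 0.04187086, 0.04794684]), 'opening': 0.0854241872332587}
scene {'K': array([[559.97633416,   0.        , 326.46513082],
       [  0.        , 559.97633416, 243.22433597],
       [  0.        ,   0.        ,   1.        ]]), 'view': array([[-0.41461482,  0.90994513,  0.00971704,  0.202709  ],
       [ 0.63166955,  0.29547272, -0.71672132, -0.22152619],
       [-0.65504819, -0.29102532, -0.697292  ,  1.69984039],
       [ 0.        ,  0.        ,  0.        ,  1.        ]])}
top {'K': array([[619.25385844,   0.        , 320.49252369],
       [  0.        , 619.25385844, 238.06010796],
       [  0.        ,   0.        ,   1.        ]]), 'view': array([[ 0.02389898, -0.99970141, -0.00509198, -0.02433419],
       [-0.99757399, -0.02351438, -0.06552256,  0.48328314],
       [ 0.06538327,  0.00664555, -0.9978381 ,  1.5434937 ],
       [ 0.        ,  0.        ,  0.        ,  1.        ]])}
wrist {'K': array([[390.23638326,   0.        , 318.6116643 ],
       [  0.        , 390.23638326, 232.69911573],
       [  0.        ,   0.        ,   1.        ]]), 'view': array([[ 0.44707844,  0.89449406, -0.00111642, -0.62576235],
       [ 0.85526271, -0.42710391,  0.29344157, -0.03723892],
       [ 0.26200491, -0.13214623, -0.95597636,  0.37966996],
       [ 0.        ,  0.        ,  0.        ,  1.        ]])}
0.1734
```

View pics/scene0.png

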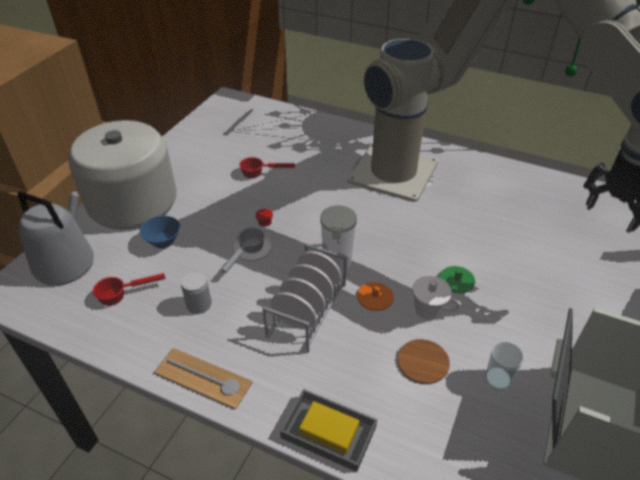

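View pics/top0.png

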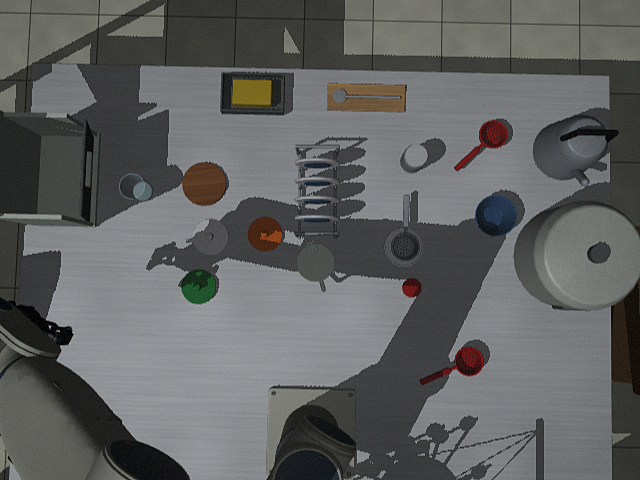

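View pics/wrist0.png

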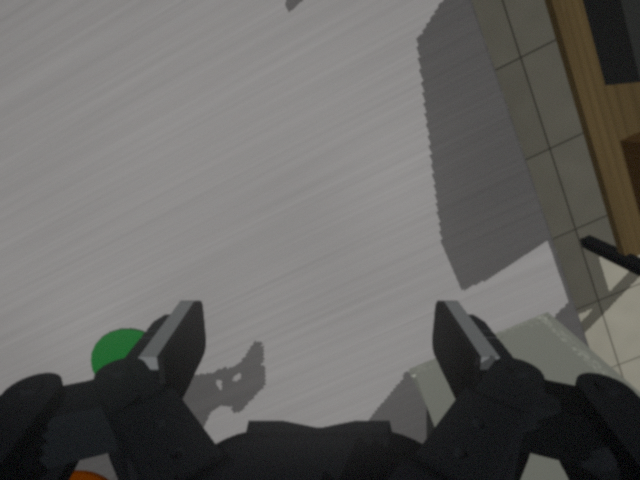

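The top view shows the white lid and cup at about (210,237), the coaster at (205,184), the rack at (317,190), the jug at (316,262), and the strainer at (404,245) with its handle pointing away from the robot. The scene view agrees. I'll enlarge these next.

Run:
```python
import cv2
t=cv2.imread("pics/top0.png")
def crop(im,x0,y0,x1,y1,s,name):
    c=cv2.resize(im[y0:y1,x0:x1],None,fx=s,fy=s,interpolation=cv2.INTER_CUBIC)
    c=cv2.convertScaleAbs(c,alpha=1.5,beta=10)
    for x in range((x0+9)//10*10,x1,10):
        cv2.line(c,((x-x0)*s,0),((x-x0)*s,8 if x%50 else 20),(0,0,255),1)
        if x%20==0: cv2.putText(c,str(x),((x-x0)*s,20),0,.35,(0,0,255),1)
    for y in range((y0+9)//10*10,y1,10):
        cv2.line(c,(0,(y-y0)*s),(8,(y-y0)*s),(0,0,255),1)
        if y%20==0:cv2.putText(c,str(y),(8,(y-y0)*s),0,.35,(0,0,255),1)
    cv2.imwrite(name,c)
crop(t,170,155,270,270,5,"pics/ct1.png")
crop(t,285,140,445,290,5,"pics/ct2.png")
s=cv2.imread("pics/scene0.png")
crop(s,350,250,480,390,4,"pics/cs1.png")
crop(s,180,200,360,350,4,"pics/cs2.png")
```

```text
(no output)
```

View pics/ct1.png

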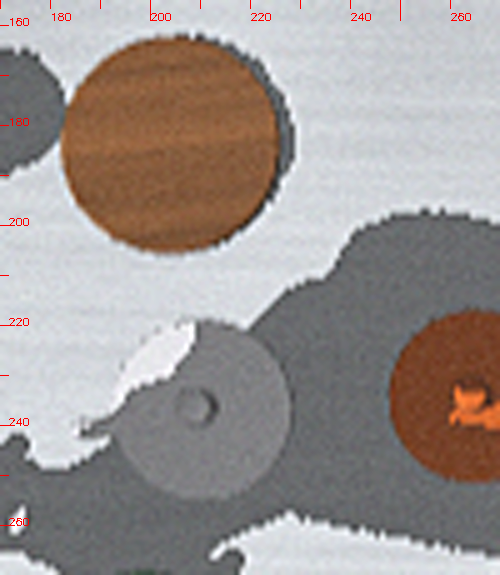

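View pics/ct2.png

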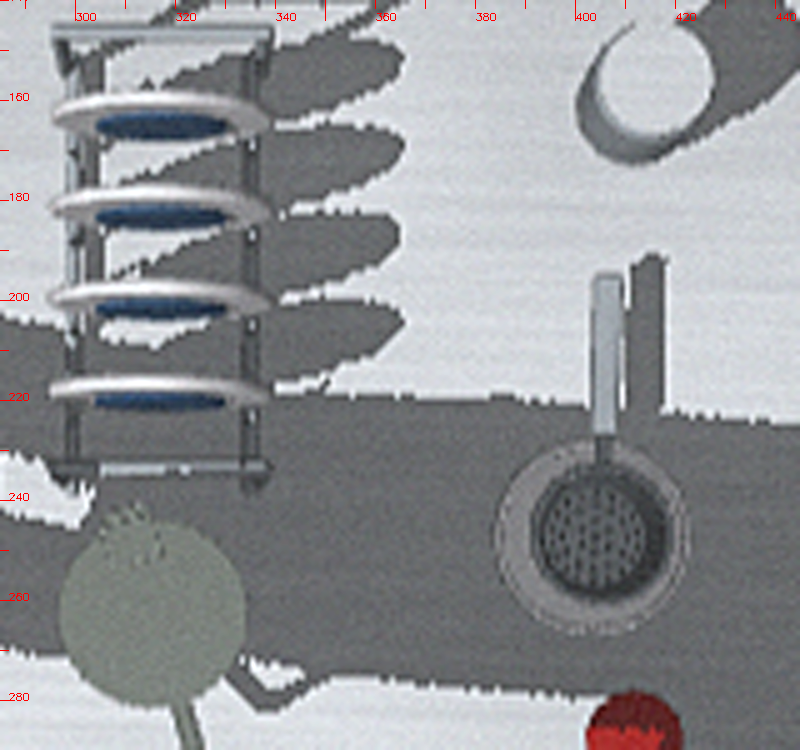

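View pics/cs1.png

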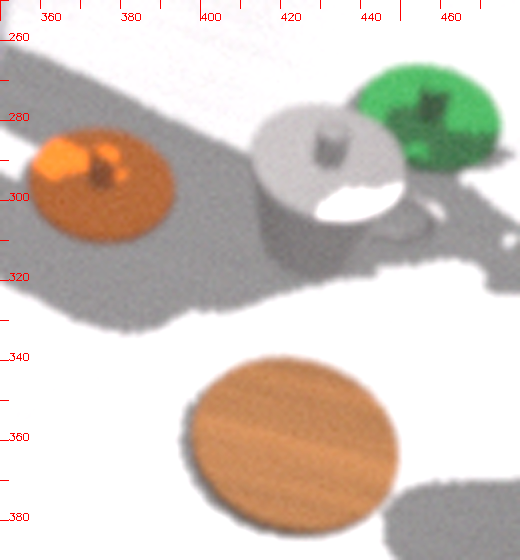

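View pics/cs2.png

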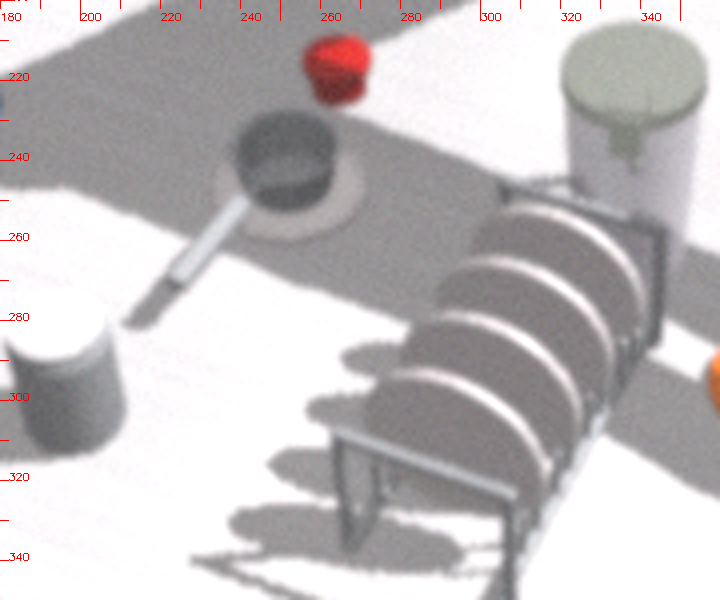

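```bash
cat > h.py <<'E'
import numpy as np,cv2
from station import *
from scipy.spatial.transform import Rotation as R
def ray(cal,u,v,z):
    K,V=cal["K"],cal["view"];Rm=V[:3,:3];t=V[:3,3]
    c=-Rm.T@t; d=Rm.T@np.linalg.inv(K)@[u,v,1]
    return c+d*(z-c[2])/d[2]
def proj(cal,p):
    q=cal["K"]@(cal["view"]@np.r_[p,1])[:3]; return q[:2]/q[2]
def crop(im,x0,y0,x1,y1,s,name):
    c=cv2.resize(im[y0:y1,x0:x1],None,fx=s,fy=s,interpolation=cv2.INTER_CUBIC)
    c=cv2.convertScaleAbs(c,alpha=1.5,beta=10)
    for x in range((x0+9)//10*10,x1,10):
        cv2.line(c,((x-x0)*s,0),((x-x0)*s,8),(0,0,255),1)
        if x%20==0: cv2.putText(c,str(x),((x-x0)*s,20),0,.35,(0,0,255),1)
    for y in range((y0+9)//10*10,y1,10):
        cv2.line(c,(0,(y-y0)*s),(8,(y-y0)*s),(0,0,255),1)
        if y%20==0:cv2.putText(c,str(y),(8,(y-y0)*s),0,.35,(0,0,255),1)
    cv2.imwrite(name,c)
def rel(target):
    o=get_obs();Rm=R.from_rotvec(o["ee_rot"]).as_matrix()
    return Rm.T@(np.array(target)-o["eef_pos"])
E
python3 - <<'E'
from h import *
T=get_calibration("top");S=get_calibration("scene")
np.set_printoptions(precision=4,suppress=True)
for n,c,u,v,z in [("disc",T,210.5,237,.076),("knobtop",T,209.3,236.5,.1),("disc",S,432,291,.076),("knob",S,433.2,282.7,.1),("coaster",T,204,184,.008),("coaster",S,424,361,.008),
 ("coasterL",T,182,184,.008),("coasterR",T,226,184,.008),
 ("strainer rim",T,403.3,247,.039),("str bottom",T,403.5,247.5,.005),("str rim",S,250.5,240,.039),("h far",T,404.7,195,.041),("h near",T,404.4,227,.041),("h far S",S,223.5,268,.041),
 ("plate1 L",T,293,219,.08),("plate1 R",T,336.5,219,.08),("plate4 L",T,294,163,.08),("plate4 R",T,337,163,.08),("rackbar near",T,315,233.5,.07),("rackbar far",T,316,146.5,.07),
 ("jug top",T,315.5,262,.155),("jug top",S,337,217,.155)]: print(n,ray(c,u,v,z))
o=get_obs();print(R.from_rotvec(o["ee_rot"]).as_matrix())
E
```

```text
disc [0.4761 0.2532 0.076 ]
knobtop [0.4757 0.2517 0.1   ]
disc [0.4858 0.2574 0.076 ]
knob [0.4828 0.2558 0.1   ]
coaster [0.6152 0.2872 0.008 ]
coaster [0.6235 0.2912 0.008 ]
coasterL [0.6139 0.3433 0.008 ]
coasterR [0.6165 0.2311 0.008 ]
strainer rim [ 0.4649 -0.2186  0.039 ]
str bottom [ 0.4654 -0.2234  0.005 ]
str rim [ 0.4825 -0.2149  0.039 ]
h far [ 0.5943 -0.2198  0.041 ]
h near [ 0.5144 -0.2203  0.041 ]
h far S [ 0.5961 -0.2236  0.041 ]
plate1 L [0.5242 0.0543 0.08  ]
plate1 R [ 0.5266 -0.0509  0.08  ]
plate4 L [0.661  0.0556 0.08  ]
plate4 R [ 0.6634 -0.0491  0.08  ]
rackbar near [0.491  0.0004 0.07  ]
rackbar far [0.705  0.0032 0.07  ]
jug top [ 0.4195 -0.0037  0.155 ]
jug top [ 0.4301 -0.0014  0.155 ]
[[-0.8953  0.4456 -0.0006]
 [ 0.4456  0.8952 -0.0011]
 [ 0.     -0.0012 -1.    ]]
```

send_rows --pt "0 0 0 -0.95 100" --pt "0 0 0 -0.95 100" --pt "0 0 0 -0.95 100" --pt "0 0 0 -0.95 100" --pt "0 0 0 -0.95 100" --pt "0 0 0 -0.95 100" --pt "0 0 0 -0.95 60" --pt "0 0 0 0 60" --force 40

```text
t: 0.82
eef_pos: [0.2784, 0.5594, 0.4044]
ee_rot: [0.008, -3.141, 0.001]
force: [0.2, -1.0, -0.1]
opening: 0.0639
```

send_rows --pt "-0.3 -0.38 0 0 60" --pt "-0.3 -0.38 0 0 60" --pt "-0.3 -0.38 0 0 60" --pt "-0.3 -0.38 0 0 60" --pt "-0.3 -0.38 0 0 60" --pt "-0.3 -0.38 0 0 60" --pt "-0.3 -0.38 0 0 60" --pt "-0.3 -0.38 0 0 60"

```text
t: 1.48
eef_pos: [0.4865, 0.2966, 0.4048]
ee_rot: [-0.0, 3.142, 0.0]
force: [1.2, 0.0, -0.6]
opening: 0.0511
```

Run:
```python
from h import *
import time
o=get_obs();print(o["t"],o["eef_pos"],o["joints"],o["joint_vel"]);print(R.from_rotvec(o["ee_rot"]).as_matrix().round(3))
cv2.imwrite("pics/w1.png",read_camera("wrist"))
```

```text
1.4833 [0.48647962 0.2966066  0.40476996] [ 5.26625293e-01  3.42558603e-01  1.75405795e+00  4.58109691e-05
  1.04494221e+00 -1.04442900e+00] [-8.76173995e-01  6.99284528e-02 -1.08018321e-01  8.34162177e-05
  2.99559884e-02 -8.67985310e-01]
[[-1. -0.  0.]
 [-0.  1.  0.]
 [-0.  0. -1.]]
```

View pics/w1.png

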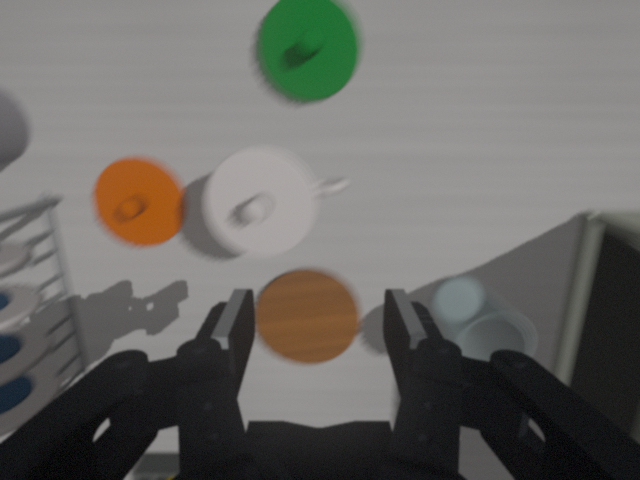

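The wrist view shows the white cup and lid at about (260,200) with the cup's handle to the right (+y), and the coaster at (307,315). It is blurred because the arm was still settling, so I'll settle and measure again.

send_rows --pt "0 0 0 0 60" --pt "0 0 0 0 60" --pt "0 0 0 0 60" --pt "0 0 0 0 60"

```text
t: 1.87
eef_pos: [0.4848, 0.2994, 0.4046]
ee_rot: [0.006, -3.141, 0.0]
force: [0.4, 0.8, 0.3]
opening: 0.0511
```

Run:
```python
from h import *
o=get_obs();print(o["t"],o["eef_pos"],abs(o["joint_vel"]).max())
im=read_camera("wrist");c=get_calibration("wrist");np.save("w2view.npy",c["view"])
crop(im,200,130,400,370,3,"pics/w2c.png")
cv2.imwrite("pics/w2.png",im)
```

```text
1.8667 [0.48483944 0.299445   0.40460463] 0.008231925007853637
```

View pics/w2c.png

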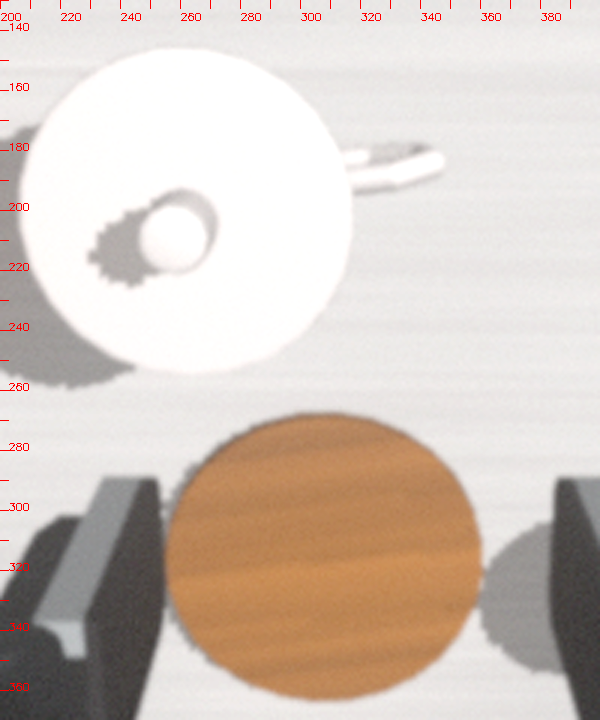

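```bash
cat >> h.py <<'E'
from scipy.optimize import least_squares
def fitcirc(cal,z,ext,guess):
    """ext: (xmin,xmax,ymin,ymax) pixels; solves x,y,r"""
    a=np.linspace(0,2*np.pi,181)
    def f(p):
        P=np.array([proj(cal,[p[0]+p[2]*np.cos(t),p[1]+p[2]*np.sin(t),z]) for t in a])
        return np.r_[P[:,0].min(),P[:,0].max(),P[:,1].min(),P[:,1].max()]-ext
    s=least_squares(f,guess);return s.x.round(4),np.abs(s.fun).max().round(2)
E
python3 - <<'E'
from h import *
W=get_calibration("wrist");W["view"]=np.load("w2view.npy");T=get_calibration("top");S=get_calibration("scene")
print("knobtop",ray(W,255.5,211,.1))
print("disc",fitcirc(W,.074,(204,315,146,254.3),[.48,.25,.044]))
print("coaster",fitcirc(W,.006,(252.2,357.5,267.3,362.7),[.61,.28,.056]))
print("disc T",fitcirc(T,.074,(193,228.5,219.5,255),[.48,.25,.044]))
print("coaster T",fitcirc(T,.006,(182,226,162,206),[.61,.28,.056]))
print("coaster S",fitcirc(S,.006,(397,449.5,339,383),[.61,.28,.056]))
print("disc S",fitcirc(S,.074,(411,451,276,306),[.61,.28,.056]))
E
```

```text
knobtop [0.47852866 0.25527963 0.1       ]
disc (array([0.478 , 0.2545, 0.0434]), np.float64(0.09))
coaster (array([0.6166, 0.2866, 0.0559]), np.float64(0.38))
disc T (array([0.4757, 0.253 , 0.0431]), np.float64(0.01))
coaster T (array([0.6157, 0.2876, 0.0564]), np.float64(0.08))
coaster S (array([0.6211, 0.2888, 0.056 ]), np.float64(0.06))
disc S (array([0.484 , 0.2547, 0.0445]), np.float64(0.03))
```

send_rows --pt "0.02 -0.15 0.1 0 60" --pt "0.02 -0.15 0.1 0 60" --pt "0.03 -0.15 0.2 0 60" --pt "0 0 0.2 0 60" --pt "0 0 0.2 0 60" --pt "0 0 0.2 0 60" --pt "0 0 0.1 0 60" --pt "0 0 0 0 60"

```text
t: 2.58
eef_pos: [0.4775, 0.2538, 0.2927]
ee_rot: [0.006, -3.138, 0.003]
force: [-0.4, -0.6, 0.2]
opening: 0.051
```

Run:
```python
from h import *
o=get_obs();print(o["t"],o["eef_pos"],abs(o["joint_vel"]).max(), rel([.478,.2545,.254]))
im=read_camera("wrist");c=get_calibration("wrist");np.save("w3view.npy",c["view"])
crop(im,180,180,460,400,2,"pics/w3c.png")
```

```text
2.5833 [0.47754931 0.25384338 0.2926695 ] 0.03810132312410922 [-0.00059867  0.00072693  0.03866623]
```

View pics/w3c.png

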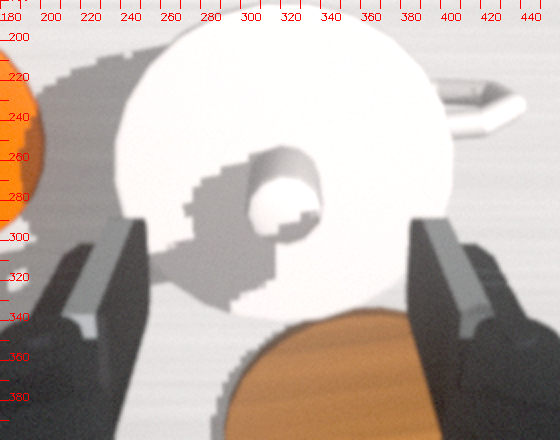

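The knob top at about (317,284) is centred between the pads (253 and 385), so I'll descend and grip.

send_rows --pt "0 0 0.13 0 60" --pt "0 0 0.13 0 60" --pt "0 0 0.12 0 60" --pt "0 0 0 0 60" --pt "0 0 0 0 0" --pt "0 0 0 0 0" --pt "0 0 0 0 0" --pt "0 0 0 0 0" --force 40

```text
t: 3.3
eef_pos: [0.4791, 0.2537, 0.2576]
ee_rot: [-0.004, 3.14, 0.001]
force: [-0.7, 1.6, 1.5]
opening: 0.016
```

send_rows --pt "0 0 0 0 0" --pt "0 0 0 0 0" --pt "0 0 -0.05 0 0" --pt "0 0 -0.1 0 0" --pt "0 0 -0.1 0 0" --pt "0 0 -0.1 0 0" --pt "0 0 -0.1 0 0" --pt "0 0 0 0 0"

```text
t: 3.97
eef_pos: [0.4795, 0.2537, 0.3043]
ee_rot: [-0.004, 3.138, 0.003]
force: [-0.2, -1.3, 0.1]
opening: 0.016
```

Run:
```python
from h import *
o=get_obs();print(o["t"],o["eef_pos"],o["opening"], rel([.6165,.287,.25]))
cv2.imwrite("pics/w4.png",read_camera("wrist"))
crop(read_camera("scene"),350,150,560,400,3,"pics/s4.png")
```

```text
3.9667 [0.47945298 0.25372716 0.30433677] 0.01595377926213034 [-0.13693186  0.03284312  0.05488578]
```

View pics/w4.png

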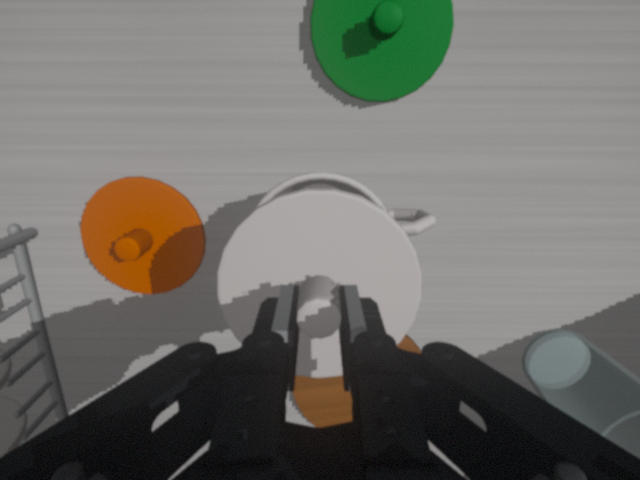

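View pics/s4.png

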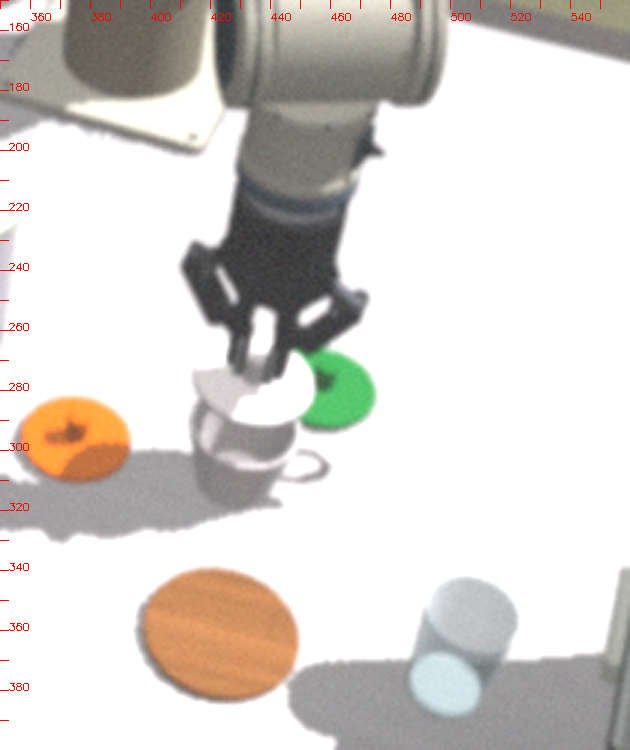

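The lid is in the grip and clear of the cup, and it looks level. Next I'll carry it to the coaster.

send_rows --pt "-0.1 0.03 0 0 0" --pt "-0.2 0.05 0 0 0" --pt "-0.22 0.05 0 0 0" --pt "-0.22 0.05 0 0 0" --pt "-0.22 0.05 0 0 0" --pt "-0.22 0.05 0 0 0" --pt "-0.12 0.03 0 0 0" --pt "-0.07 0.03 0 0 0"

```text
t: 4.73
eef_pos: [0.6176, 0.2879, 0.3008]
ee_rot: [-0.003, 3.141, -0.0]
force: [0.5, -0.2, -0.3]
opening: 0.0162
```

send_rows --pt "0 0 0.1 0 0" --pt "0 0 0.2 0 0" --pt "0 0 0.2 0 0" --pt "0 0 0.2 0 0" --pt "0 0 0.1 0 0" --pt "0 0 0 0 0" --pt "0 0 0 0 0" --pt "0 0 0 0 0"

```text
t: 5.4
eef_pos: [0.6159, 0.288, 0.2226]
ee_rot: [-0.004, 3.141, 0.001]
force: [-0.3, 0.8, -0.1]
opening: 0.0161
```

Run:
```python
from h import *
o=get_obs();print(o["t"],o["eef_pos"],o["opening"],o["force"], rel([.6165,.287,.2]))
im=read_camera("wrist");cv2.imwrite("pics/w5.png",im)
crop(read_camera("scene"),350,250,520,420,4,"pics/s5.png")
```

```text
5.4 [0.61589821 0.28795056 0.22255703] 0.01611993180255124 [-0.26706041  0.82618417 -0.06583922] [-0.00057529 -0.00096304  0.02255719]
```

View pics/w5.png

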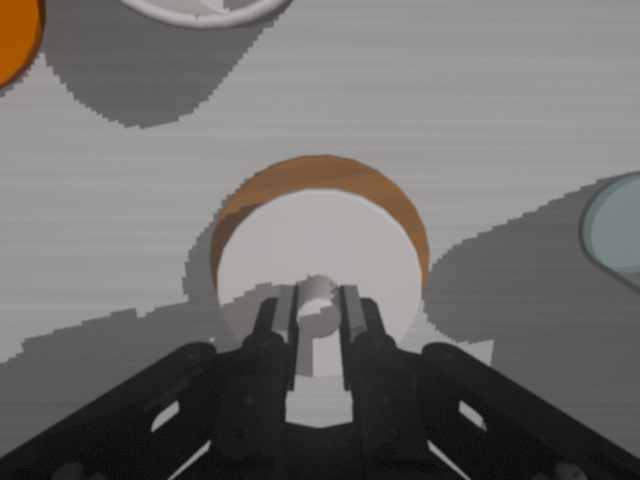

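View pics/s5.png

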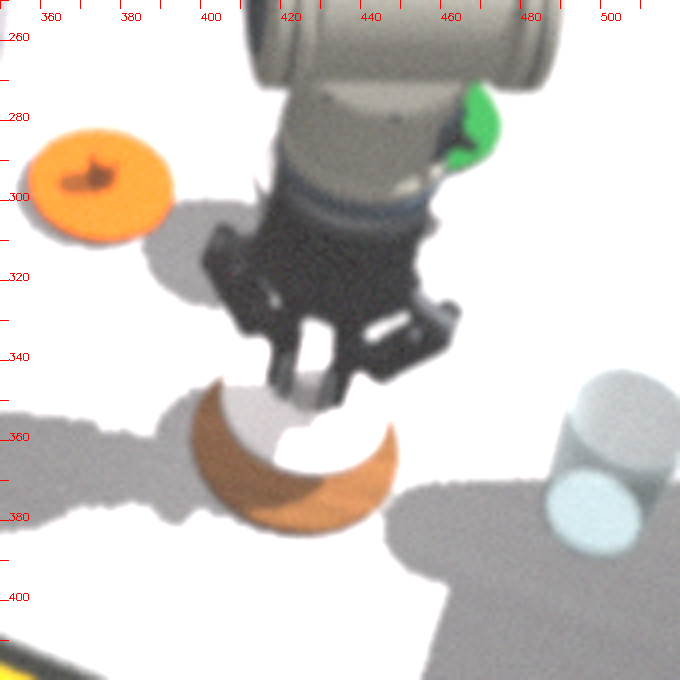

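The lid is centred over the coaster in both views. I'll go down slowly and watch the force.

send_rows --pt "0 0 0.08 0 0" --pt "0 0 0.07 0 0" --pt "0 0 0.03 0 0" --pt "0 0 0 0 0" --pt "0 0 0.02 0 0" --pt "0 0 0 0 0" --pt "0 0 0 0 0"

```text
t: 6.08
eef_pos: [0.6157, 0.2878, 0.2017]
ee_rot: [0.004, -3.142, 0.0]
force: [0.4, -0.2, -0.1]
opening: 0.016
```

send_rows --pt "0 0 0.01 0 0" --pt "0 0 0 0 0" --pt "0 0 0 0 0"

```text
t: 6.33
eef_pos: [0.6157, 0.2877, 0.2008]
ee_rot: [-0.004, 3.141, 0.0]
force: [0.6, 0.3, 0.1]
opening: 0.016
```

send_rows --pt "0 0 0.01 0 0" --pt "0 0 0 0 0" --pt "0 0 0 0 0"

```text
t: 6.58
eef_pos: [0.6158, 0.2878, 0.1999]
ee_rot: [-0.004, 3.141, 0.0]
force: [-0.3, 0.4, 1.0]
opening: 0.016
```

send_rows --pt "0 0 0.01 0 0" --pt "0 0 0 0 0" --pt "0 0 0 0 0"

```text
t: 6.83
eef_pos: [0.6158, 0.2879, 0.1998]
ee_rot: [-0.004, 3.141, 0.0]
force: [-2.5, -1.8, 7.7]
opening: 0.0158
```

send_rows --pt "0 0 0.01 0 0" --pt "0 0 0 0 0" --pt "0 0 0 0 0"

```text
t: 7.08
eef_pos: [0.6158, 0.2879, 0.1998]
ee_rot: [-0.004, 3.141, 0.0]
force: [-4.9, -2.3, 15.1]
opening: 0.0162
```

The lid is down: the upward force rises while z stays at 0.1998. I'll ease off and release.

send_rows --pt "0 0 -0.015 0 0" --pt "0 0 0 0 0" --pt "0 0 0 0 50" --pt "0 0 0 0 50" --pt "0 0 0 0 50" --pt "0 0 0 0 50" --pt "0 0 0 0 50" --pt "0 0 0 0 50"

```text
t: 7.75
eef_pos: [0.6156, 0.2877, 0.199]
ee_rot: [0.004, -3.141, 0.0]
force: [-0.1, -1.3, -0.4]
opening: 0.0426
```

send_rows --pt "0 0 -0.1 0 50" --pt "0 0 -0.2 0 50" --pt "0 0 -0.3 0 50" --pt "0 0 -0.3 0 50" --pt "0 0 -0.3 0 50" --pt "0 0 -0.3 0 50" --pt "0 0 -0.1 0 50" --pt "0 0 0 0 50"

```text
t: 8.42
eef_pos: [0.6165, 0.2881, 0.3635]
ee_rot: [-0.004, 3.135, 0.004]
force: [0.4, 0.6, -0.3]
opening: 0.0427
```

Run:
```python
from h import *
o=get_obs();print(o["t"],o["eef_pos"],o["opening"],o["force"],o["joints"])
im=read_camera("wrist");c=get_calibration("wrist");np.save("w6view.npy",c["view"]);crop(im,150,0,450,400,2,"pics/w6.png")
im=read_camera("top");crop(im,160,150,280,300,5,"pics/t6.png")
```

```text
8.4167 [0.6165044  0.28812657 0.3635366 ] 0.04265228050218 [ 0.42522976  0.61797277 -0.28980222] [ 4.19706319e-01  5.46416607e-01  1.52925150e+00 -9.91022700e-06
  1.05896805e+00 -1.15354217e+00]
```

View pics/w6.png

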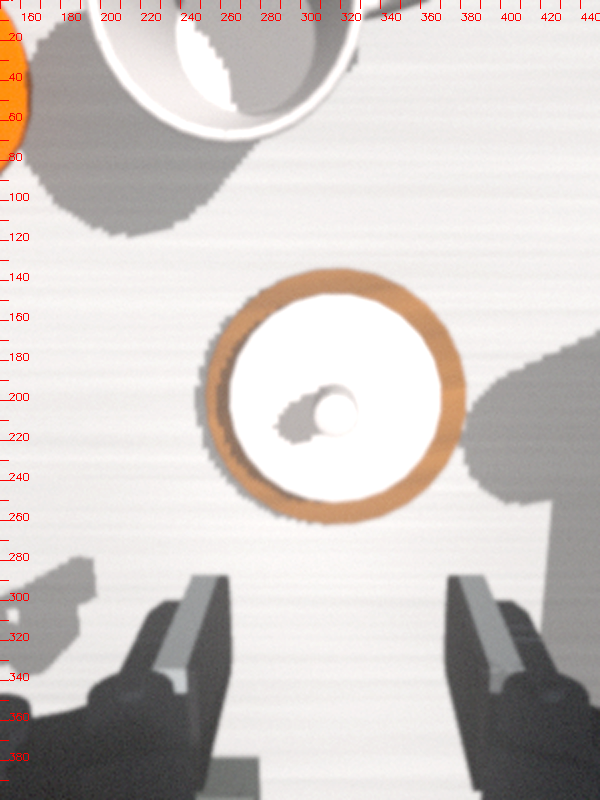

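The lid lies concentric on the coaster. Next I'll rise and cross to the strainer.

send_rows --pt "0 0 -0.2 0 50" --pt "0 -0.15 -0.2 0 50" --pt "0.05 -0.35 0 0 50" --pt "0.05 -0.35 0 0 50" --pt "0.05 -0.35 0 0 50" --pt "0.05 -0.35 0 0 50" --pt "0.05 -0.35 0 0 50" --pt "0.05 -0.35 0 0 50"

```text
t: 9.18
eef_pos: [0.5851, 0.0611, 0.3967]
ee_rot: [0.004, -3.137, 0.001]
force: [0.5, 0.9, -0.4]
opening: 0.0429
```

send_rows --pt "0.05 -0.38 0 0 50" --pt "0.05 -0.38 0 0 50" --pt "0.05 -0.38 0 0 50" --pt "0.05 -0.38 0 0 50" --pt "0.05 -0.38 0 0 50" --pt "0.05 -0.38 0 0 50" --pt "0 -0.38 0 0 50" --pt "0 -0.1 0 0 50"

```text
t: 9.85
eef_pos: [0.5559, -0.2177, 0.3969]
ee_rot: [-0.001, -3.139, 0.0]
force: [0.3, 0.9, 0.2]
opening: 0.0429
```

send_rows --pt "0 0 0.1 0 50" --pt "0 0 0.1 0 50" --pt "0 0 0 0 50" --pt "0 0 0 0 50"

```text
t: 10.18
eef_pos: [0.5565, -0.2117, 0.3771]
ee_rot: [0.007, -3.138, -0.003]
force: [0.0, 0.1, 0.6]
opening: 0.0426
```

Run:
```python
from h import *
o=get_obs();print(o["t"],o["eef_pos"],o["opening"],o["force"],o["joints"])
im=read_camera("wrist");c=get_calibration("wrist");np.save("w7view.npy",c["view"]);crop(im,160,0,480,400,2,"pics/w7.png");cv2.imwrite("pics/w7f.png",im)
```

```text
10.1833 [ 0.55653431 -0.21166071  0.37713367] 0.04262088069296449 [0.01822568 0.06357019 0.6248848 ] [-3.83461279e-01  4.13459611e-01  1.71756422e+00  2.65166519e-04
  1.01472595e+00 -1.95862171e+00]
```

View pics/w7.png

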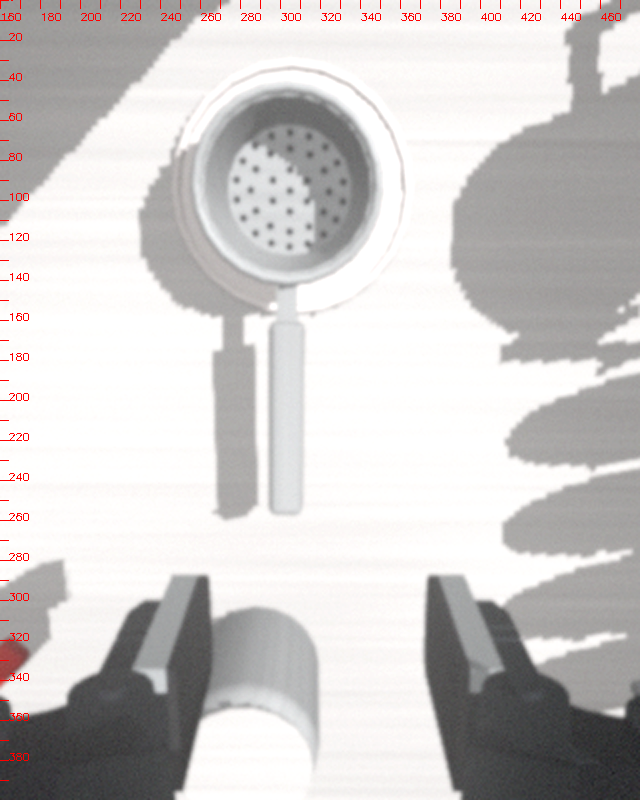

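Run:
```python
from h import *
W=get_calibration("wrist");W["view"]=np.load("w7view.npy")
print("near",ray(W,303.5,161,.041),"far",ray(W,303,256.5,.041))
print("rim",fitcirc(W,.039,(256.5,348,44,142),[.465,-.22,.034]))
b=ray(W,300,94.5,.005);print("bottom",b)
g=(ray(W,303.5,161,.041)+ray(W,303,256.5,.041))/2; print("mid",g,"grip x",g[0]-.012)
```

```text
near [ 0.51798473 -0.2220056   0.041     ] far [ 0.59706091 -0.22310248  0.041     ]
rim (array([ 0.4692, -0.2226,  0.0343]), np.float64(0.25))
bottom [ 0.46761024 -0.22578551  0.005     ]
mid [ 0.55752282 -0.22255404  0.041     ] grip x 0.5455228206697689
```

send_rows --pt "0.05 -0.05 0.1 0 50" --pt "0.055 -0.058 0.2 0 50" --pt "0 0 0.3 0 50" --pt "0 0 0.3 0 50" --pt "0 0 0.2 0 50" --pt "0 0 0.15 0 50" --pt "0 0 0 0 50" --pt "0 0 0 0 50"

```text
t: 10.9
eef_pos: [0.5461, -0.2238, 0.2536]
ee_rot: [0.005, -3.14, -0.001]
force: [0.9, 0.3, -0.4]
opening: 0.0423
```

Run:
```python
from h import *
o=get_obs();print(o["t"],o["eef_pos"],o["force"],rel([.546,-.2225,.19]))
im=read_camera("wrist");crop(im,160,0,480,400,2,"pics/w8.png")
```

```text
10.9 [ 0.54612748 -0.22380054  0.25356903] [ 0.90040481  0.26437111 -0.42466201] [2.09642184e-05 1.25975990e-03 6.35699797e-02]
```

View pics/w8.png

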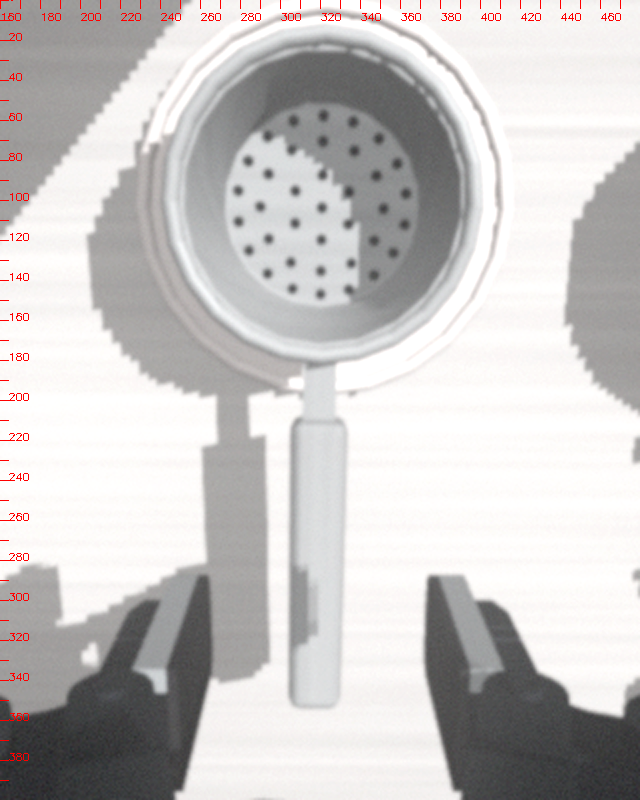

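The handle bar is centred between the pads (318), so I'll descend and grip.

send_rows --pt "0 0.01 0.15 0.2 50" --pt "0 0 0.2 0 50" --pt "0 0 0.18 0 50" --pt "0 0 0.1 0 50" --pt "0 0 0 0 50" --pt "0 0 0 0 50" --force 60

```text
t: 11.45
eef_pos: [0.5468, -0.2233, 0.1919]
ee_rot: [0.018, 3.141, -0.0]
force: [-0.8, -1.1, 0.9]
opening: 0.0429
```

send_rows --pt "0 0 0 0 0" --pt "0 0 0 0 0" --pt "0 0 0 0 0" --pt "0 0 0 0 0" --pt "0 0 0 0 0" --pt "0 0 0 0 0"

```text
t: 11.95
eef_pos: [0.5471, -0.2235, 0.1921]
ee_rot: [0.018, 3.139, -0.001]
force: [2.5, -0.2, 5.0]
opening: 0.0127
```

send_rows --pt "0 0 0 0 0" --pt "0 0 -0.05 0 0" --pt "0 0 -0.1 0 0" --pt "0 0 -0.1 0 0" --pt "0 0 -0.2 0 0" --pt "0 0 -0.2 0 0" --pt "0 0 0 0 0" --pt "0 0 0 0 0"

```text
t: 12.62
eef_pos: [0.5466, -0.2234, 0.2578]
ee_rot: [0.018, 3.139, -0.002]
force: [0.3, -0.2, -1.5]
opening: 0.0129
```

Run:
```python
from h import *
o=get_obs();print(o["t"],o["eef_pos"],o["force"],o["opening"])
im=read_camera("wrist");cv2.imwrite("pics/w9.png",im);np.save("w9view.npy",get_calibration("wrist")["view"])
crop(read_camera("scene"),180,100,360,300,4,"pics/s9.png")
```

```text
12.6167 [ 0.54663622 -0.22338264  0.25779567] [ 0.28326396 -0.19321172 -1.52085271] 0.01285630926463165
```

View pics/w9.png

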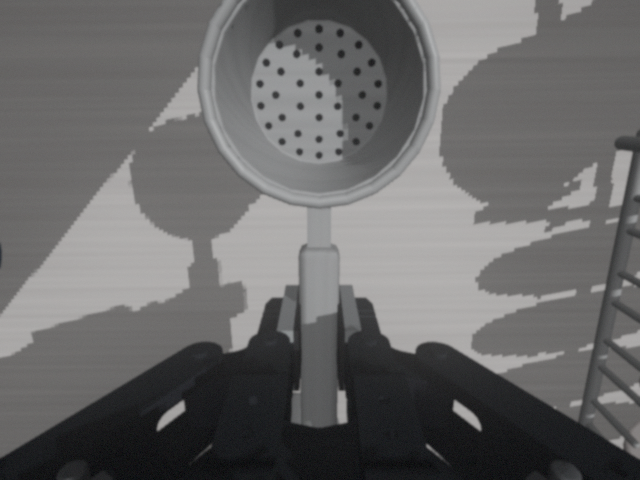

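View pics/s9.png

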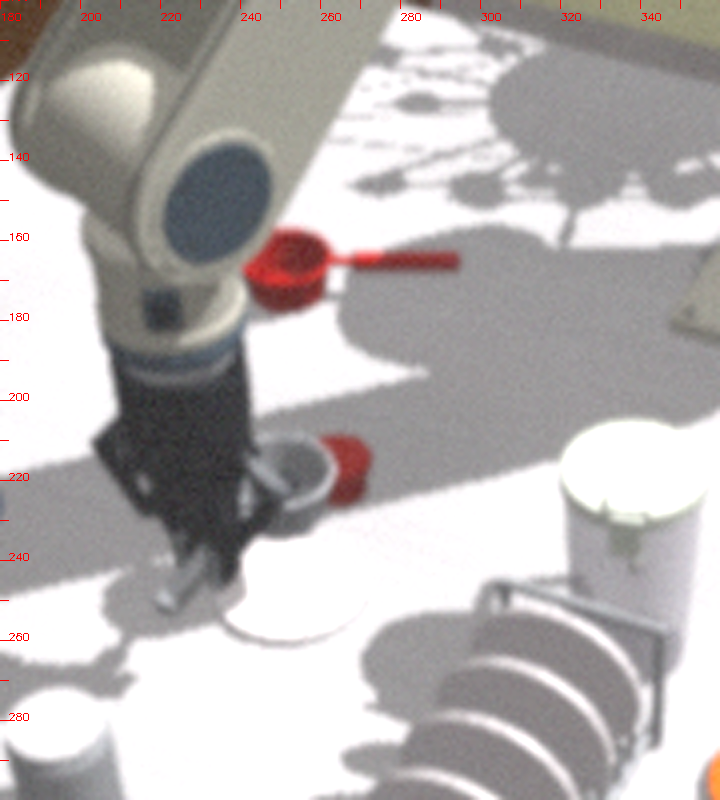

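The strainer is lifted out with the bar held straight. I'll estimate its level and position in the hand from this view.

```bash
cat >> h.py <<'E'
def strfit(cal,o,ext,barv):
    """ext rim xmin,xmax,ymax ; barv row of bar near-end top edge. returns dx(world x of bottom - tcp), dz, pitch"""
    a=np.linspace(0,2*np.pi,361);tcp=o["eef_pos"]
    def pts(p):
        c,s=np.cos(p[3]),np.sin(p[3])
        def w(l): # pitch: + raises handle relative to bowl
            return tcp+np.array([p[0],p[1],p[2]])+np.array([c*l[0]-s*l[2],l[1],s*l[0]+c*l[2]])
        return w
    def f(p):
        w=pts(p)
        P=np.array([proj(cal,w([.034*np.cos(t),.034*np.sin(t),.034])) for t in a])
        b=proj(cal,w([.050,0,.036]))
        return np.array([P[:,0].min()-ext[0],P[:,0].max()-ext[1],P[:,1].max()-ext[2],b[1]-barv])
    s=least_squares(f,[-.079,0,-.187,0],x_scale=[.01,.01,.01,.1]);return s.x.round(4),s.fun.round(2),f(np.array([-.0793,0,-.187,0])).round(1)
E
python3 - <<'E'
from h import *
im=cv2.imread("pics/w9.png");crop(im,190,0,450,270,3,"pics/w9c.png")
W=get_calibration("wrist");W["view"]=np.load("w9view.npy")
print(strfit(W,get_obs(),(200,440,207),246))
E
```

```text
(array([-0.087 ,  0.0026, -0.1797, -0.3828]), array([-0.,  0.,  0.,  0.]), array([ -4.1, -14.1,  -2. ,   7.7]))
```

View pics/w9c.png

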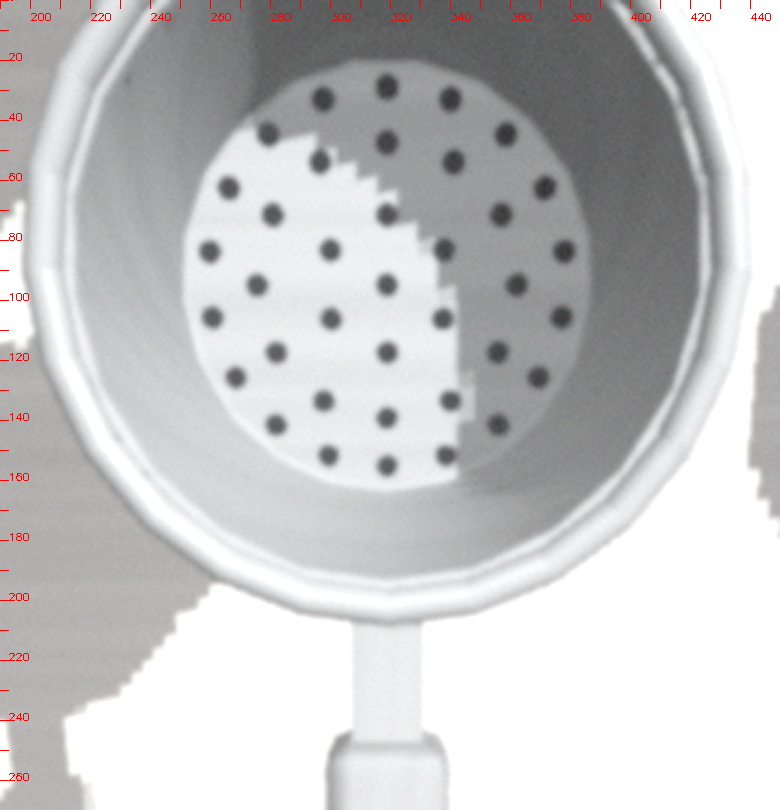

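```bash
cat > sf.py <<'E'
from h import *
def mk(p,rv):
    M=np.eye(4);M[:3,:3]=R.from_rotvec(rv).as_matrix();M[:3,3]=p;return M
a=np.linspace(0,2*np.pi,361)
def feat(cal,T0,p,g):
    # p: tx,ty,tz (world, of bottom), pitch, yaw ; g: r_rim,r_disc,z_rim,z_disc,xbar
    Rm=R.from_euler('zy',[p[4],-p[3]]).as_matrix() # +pitch: +x end up
    w=lambda l: np.array(p[:3])+Rm@np.array(l)
    P=np.array([proj(cal,w([g[0]*np.cos(t),g[0]*np.sin(t),.033])) for t in a])
    D=np.array([proj(cal,w([g[1]*np.cos(t),g[1]*np.sin(t),g[2]])) for t in a])
    b=proj(cal,w([g[3],0,.036]))
    return np.r_[P[:,0].min(),P[:,0].max(),P[:,1].max(),D[:,0].min(),D[:,0].max(),D[:,1].min(),D[:,1].max(),b]
E
python3 - <<'E'
from sf import *
W=get_calibration("wrist");o=get_obs()
M9=mk(o["eef_pos"],o["ee_rot"]);CT=W["view"]@M9   # tool->cam
M8=mk([.54613,-.22380,.25357],[.005,-3.14,-.001])
W8=dict(W);W8["view"]=CT@np.linalg.inv(M8)
np.save("CT.npy",CT)
ob8=np.array([242.5,401.5,181.5,272.3,369,51,152.8,319,209.5])
f8=lambda q: feat(W8,None,[q[0],q[1],.005,0,-.0139],q[2:])-ob8
s=least_squares(f8,[.4675,-.2222,.0343,.021,.002,.050]);print(s.x.round(4),s.fun.round(1))
g=s.x[2:];g0=s.x
np.save("g.npy",g)
ob9=np.array([200,440,207,250.8,387,19.5,164,319.5,246.5])
f9=lambda q: feat(W,None,np.r_[q,-.0139],g)-ob9
s=least_squares(f9,[.4675,-.2222,.07,0]);print(s.x.round(4),s.fun.round(1), s.x[:3]-o["eef_pos"])
E
```

```text
[ 0.4673 -0.2212  0.0357  0.0251  0.0041  0.0488] [-0.7 -0.5 -0.2  0.4  0.3  0.1  0.1  0.7  0. ]
[ 0.4656 -0.2203  0.0681  0.0145] [-0.3 -0.5 -0.7  0.6  0.4  0.  -0.3 -0.1  0.9] [-0.08033203  0.00278685 -0.18784645]
```

The strainer pitch is about 0.8° and its underside sits 188 mm below the TCP, which is consistent. Next I'll rise and cross over the rack.

send_rows --pt "0 0 -0.1 0 0" --pt "0 0 -0.2 0 0" --pt "0 0 -0.25 0 0" --pt "0 0 -0.25 0 0" --pt "0 0 -0.25 0 0" --pt "0 0 -0.15 0 0" --pt "0 0 -0.05 0 0" --pt "0 0 0 0 0"

```text
t: 13.38
eef_pos: [0.5466, -0.2233, 0.3823]
ee_rot: [0.018, 3.14, -0.001]
force: [-0.3, 0.2, -1.7]
opening: 0.0126
```

send_rows --pt "0 0.1 0 0 0" --pt "0 0.18 0 0 0" --pt "0 0.25 0 0 0" --pt "0 0.25 0 0 0" --pt "0 0.25 0 0 0" --pt "0 0.25 0 0 0" --pt "0 0.25 0 0 0" --pt "0 0.25 0 0 0"

```text
t: 14.05
eef_pos: [0.5475, -0.0434, 0.3792]
ee_rot: [-0.018, -3.138, -0.001]
force: [0.7, 0.4, -0.0]
opening: 0.0128
```

send_rows --pt "-0.01 0.25 0 0 0" --pt "-0.02 0.25 0 0 0" --pt "-0.02 0.25 0 0 0" --pt "-0.02 0.25 0 0 0" --pt "-0.02 0.25 0 0 0" --pt "-0.02 0.25 0 0 0" --pt "0 0.25 0 0 0" --pt "0 0.25 0 0 0"

```text
t: 14.72
eef_pos: [0.5608, 0.1563, 0.3791]
ee_rot: [-0.018, -3.138, 0.001]
force: [-0.1, 0.4, -1.4]
opening: 0.0128
```

send_rows --pt "0 0.25 0 0 0" --pt "0 0.2 0 0 0" --pt "0 0.2 0 0 0" --pt "0 0.15 0 0 0" --pt "0 0.1 0 0 0" --pt "0 0 0 0 0" --pt "0 0 0 0 0" --pt "0 0 0 0 0"

```text
t: 15.38
eef_pos: [0.5627, 0.2439, 0.3808]
ee_rot: [-0.019, -3.141, 0.001]
force: [0.5, 0.5, -1.5]
opening: 0.0126
```

Run:
```python
from h import *
o=get_obs();print(o["t"],o["eef_pos"],o["ee_rot"],o["opening"])
im=read_camera("wrist");np.save("w10view.npy",get_calibration("wrist")["view"]);cv2.imwrite("pics/w10.png",im)
im=read_camera("top");crop(im,150,130,310,300,4,"pics/t10.png")
im=read_camera("scene");crop(im,350,180,510,390,4,"pics/s10.png")
```

```text
15.3833 [0.56267612 0.24390071 0.38079849] [-1.85957836e-02 -3.14072334e+00  1.09468236e-03] 0.012606553417051063
```

View pics/w10.png

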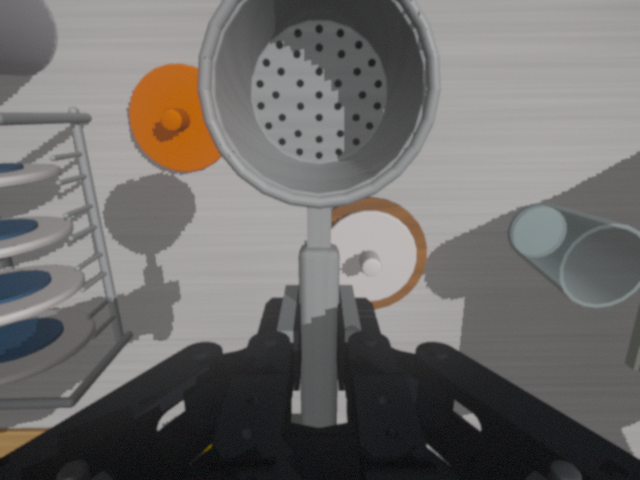

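View pics/t10.png

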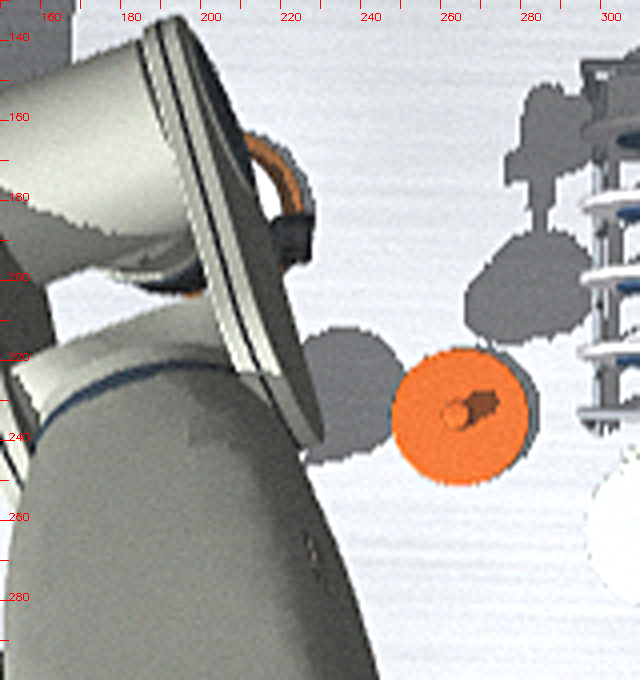

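View pics/s10.png

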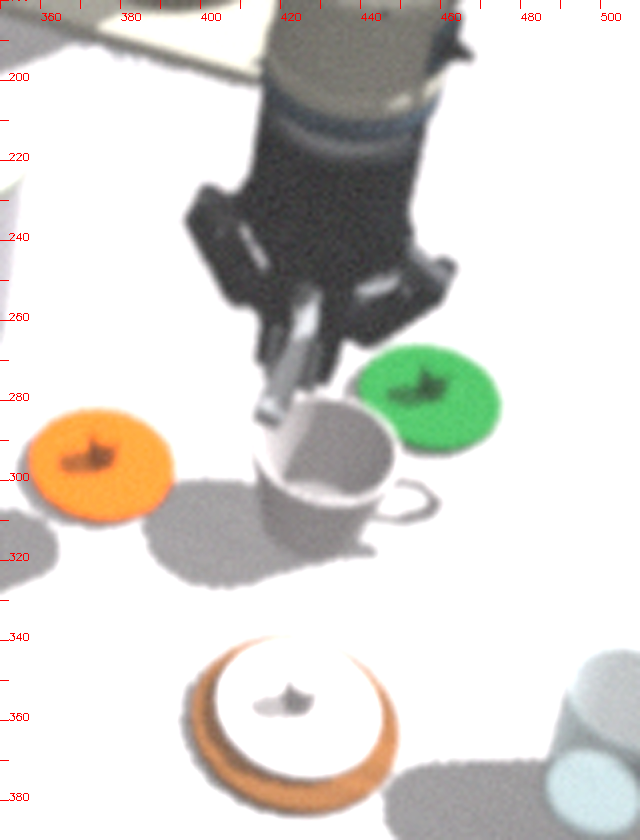

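Run:
```python
from sf import *
W=get_calibration("wrist");W["view"]=np.load("w6view.npy")
for c in [(.478,.2545),(.476,.2545)]:
    P=np.array([proj(W,[c[0]+.042*np.cos(t),c[1]+.042*np.sin(t),.07]) for t in a]);print("cup pred ymax",P[:,1].max(),P[P[:,1].argmax()],"at row10 x:",sorted(P[abs(P[:,1]-10)<1.5][:,0])[::50], sorted(P[abs(P[:,1]-10)<1.5][:,0])[-1])
S=get_calibration("scene");print("cup S",fitcirc(S,.069,(411,446.5,279,307),[.48,.25,.042]))
print("lid S",fitcirc(S,.0165,(401,445.5,339.5,375),[.61,.28,.044]),"coaster S",fitcirc(S,.006,(395,447,339,383.5),[.61,.28,.056]))
g=np.load("g.npy")
# refit at w10: bowl same image
W["view"]=np.load("w10view.npy");o=get_obs()
ob=np.array([200,440,207,250.8,387,19.5,164,319.5,246.5])
s=least_squares(lambda q: feat(W,None,np.r_[q,-.0139],g)-ob,[.483,.245,.19,0]);print(s.x.round(4),(s.x[:3]-o["eef_pos"]).round(4))
W["view"]=np.load("w6view.npy")
```

```text
cup pred ymax 74.59432209317646 [262.24689891  74.59432209] at row10 x: [np.float64(189.3792557132066)] 329.9597023290946
cup pred ymax 71.1133036419052 [262.1109217   71.11330364] at row10 x: [np.float64(190.02039781907828)] 329.3440250366735
cup S (array([0.4876, 0.2513, 0.0403]), np.float64(0.39))
lid S (array([0.6198, 0.287 , 0.0464]), np.float64(0.53)) coaster S (array([0.6237, 0.2846, 0.0559]), np.float64(0.2))
[0.4825 0.2464 0.1931 0.0147] [-0.0804  0.0028 -0.1882]
```

View pics/t6.png

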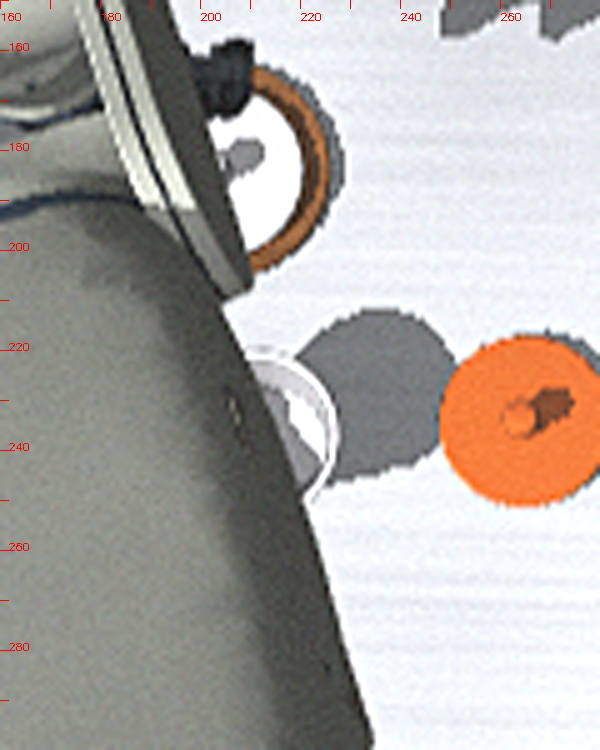

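The scene camera is biased by several mm, so I'll measure the bare cup and the held bowl in the same wrist picture by shifting sideways.

send_rows --pt "0 0.1 0 0 0" --pt "0 0.2 0 0 0" --pt "0 0.25 0 0 0" --pt "0 0.25 0 0 0" --pt "0 0.25 0 0 0" --pt "0 0.2 0 0 0" --pt "0 0.1 0 0 0" --pt "0 0 0 0 0"

```text
t: 16.2
eef_pos: [0.5641, 0.3816, 0.3812]
ee_rot: [0.015, 3.141, 0.001]
force: [0.0, -0.8, -0.2]
opening: 0.0126
```

send_rows --pt "0 0 0 0 0" --pt "0 0 0 0 0" --pt "0 0 0 0 0" --pt "0 0 0 0 0"

```text
t: 16.53
eef_pos: [0.5646, 0.3785, 0.3813]
ee_rot: [-0.02, -3.141, 0.0]
force: [-0.1, 1.2, -1.1]
opening: 0.0126
```

Run:
```python
from h import *
o=get_obs();print(o["t"],o["eef_pos"],o["ee_rot"],abs(o["joint_vel"]).max())
np.savez("w11.npz",view=get_calibration("wrist")["view"],p=o["eef_pos"])
im=read_camera("wrist");cv2.imwrite("pics/w11.png",im)
crop(im,60,0,460,270,2,"pics/w11c.png")
im=read_camera("top");crop(im,150,130,310,300,4,"pics/t11.png")
```

```text
16.5333 [0.5645668  0.37849024 0.38131319] [-2.00426739e-02 -3.14140930e+00  4.15691071e-04] 0.003937058849713609
```

View pics/w11c.png

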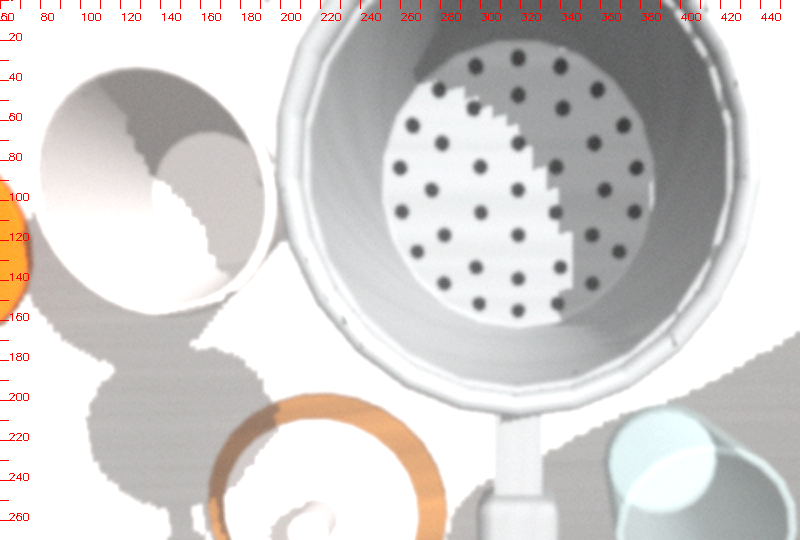

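View pics/t11.png

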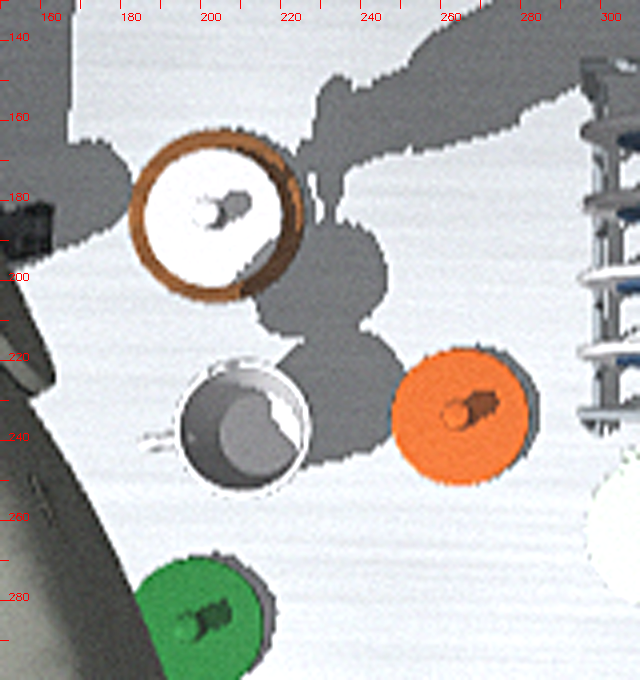

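Run:
```python
from sf import *
z=np.load("w11.npz");W=get_calibration("wrist");W["view"]=z["view"];T=get_calibration("top")
print("cup W",fitcirc(W,.069,(80,198,33.5,157.5),[.476,.254,.042]))
print("cup T",fitcirc(T,.069,(194.5,227.8,220,253.3),[.476,.254,.042]))
print("lid T",fitcirc(T,.017,(185.5,221,166.5,202),[.61,.28,.044]), "coaster T",fitcirc(T,.007,(182.3,225.8,162.3,205.8),[.61,.28,.056]))
g=np.load("g.npy")
ob=np.array([199,439,207,251,387,20,163.5,318.7,247])
s=least_squares(lambda q: feat(W,None,np.r_[q,-.0139],g)-ob,[.483,.375,.19,0]);print("bowl-tcp",(s.x[:3]-z["p"]).round(4),s.x[3],s.fun.round(1))
```

```text
cup W (array([0.4792, 0.2586, 0.0399]), np.float64(0.06))
cup T (array([0.4775, 0.253 , 0.0406]), np.float64(0.01))
lid T (array([0.6133, 0.2873, 0.0452]), np.float64(0.06)) coaster T (array([0.6154, 0.2873, 0.0557]), np.float64(0.08))
bowl-tcp [-0.0802  0.0026 -0.188 ] 0.013094703443293741 [ 0.2 -0.3 -0.5 -0.  -0.1 -0.3  0.2  0.3  0.6]
```

send_rows --pt "0 -0.1 0 0 0" --pt "0.01 -0.2 0 0 0" --pt "0.01 -0.25 0 0 0" --pt "0.01 -0.25 0 0 0" --pt "0.01 -0.25 0 0 0" --pt "0.01 -0.15 0 0 0" --pt "0.01 -0.06 0 0 0" --pt "0 0 0 0 0"

```text
t: 17.3
eef_pos: [0.5569, 0.2523, 0.3814]
ee_rot: [-0.021, -3.141, 0.0]
force: [-0.5, 0.1, -0.8]
opening: 0.0124
```

send_rows --pt "0 0 0.1 0 0" --pt "0 0 0.15 0 0" --pt "0 0 0.15 0 0" --pt "0 0 0.1 0 0" --pt "0 0 0.05 0 0" --pt "0 0 0 0 0" --pt "0 0 0 0 0" --pt "0 0 0 0 0"

```text
t: 17.97
eef_pos: [0.5572, 0.2541, 0.3268]
ee_rot: [0.018, 3.14, 0.001]
force: [-0.9, 0.7, -0.3]
opening: 0.0126
```

Run:
```python
from h import *
o=get_obs();print(o["t"],o["eef_pos"],o["ee_rot"],abs(o["joint_vel"]).max(),rel([.558,.252,.271]))
im=read_camera("scene");crop(im,370,200,490,340,5,"pics/s12.png")
```

```text
17.9667 [0.55721601 0.25408508 0.32679987] [1.75351835e-02 3.14049322e+00 7.38106970e-04] 0.009722133837799374 [-0.00074876 -0.00210275  0.05579969]
```

View pics/s12.png

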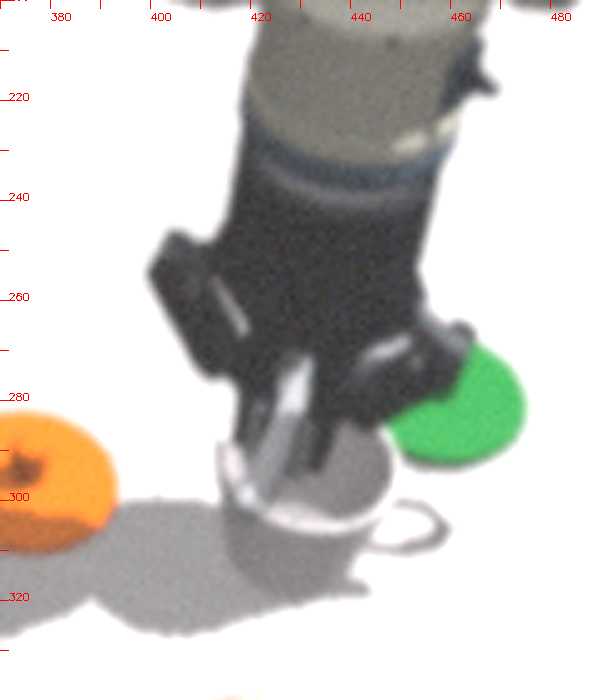

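send_rows --pt "-0.008 -0.02 0.08 0 0" --pt "0 0 0.12 0 0" --pt "0 0 0.12 0 0" --pt "0 0 0.08 0 0" --pt "0 0 0.04 0 0" --pt "0 0 0 0 0" --pt "0 0 0 0 0"

```text
t: 18.6
eef_pos: [0.5577, 0.2516, 0.2817]
ee_rot: [-0.018, -3.141, 0.001]
force: [-0.2, -0.5, -1.1]
opening: 0.0123
```

Run:
```python
from h import *
o=get_obs();print(o["t"],o["eef_pos"],o["force"],rel([.558,.252,.271]))
im=read_camera("scene");crop(im,370,200,490,340,5,"pics/s13.png")
im=read_camera("wrist");cv2.imwrite("pics/w13.png",im)
```

```text
18.6 [0.55768076 0.25163741 0.28171155] [-0.21802301 -0.49614795 -1.08075818] [-0.00032334  0.00037021  0.01071117]
```

View pics/s13.png

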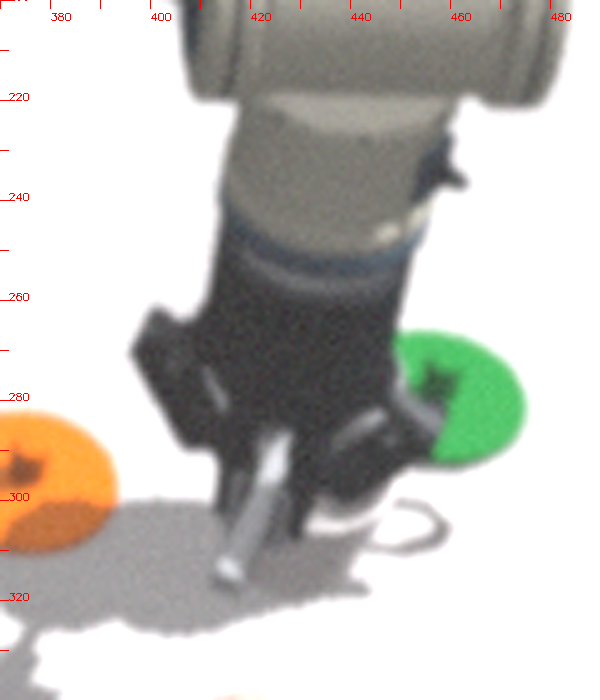

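View pics/w13.png

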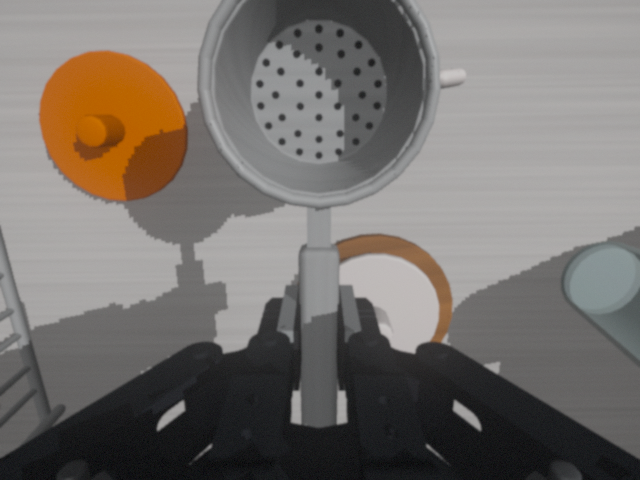

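send_rows --pt "0 0 0.04 0 0" --pt "0 0 0.04 0 0" --pt "0 0 0.025 0 0" --pt "0 0 0 0 0" --pt "0 0 0 0 0" --pt "0 0 0 0 0"

```text
t: 19.2
eef_pos: [0.5577, 0.2517, 0.2718]
ee_rot: [0.018, 3.141, 0.0]
force: [0.3, 0.6, -0.6]
opening: 0.013
```

Run:
```python
from sf import *
o=get_obs();print(o["t"],o["eef_pos"],o["force"],abs(o["joint_vel"]).max(),o["opening"],rel([.558,.252,.271]))
T=get_calibration("top")
im=read_camera("scene");crop(im,370,240,490,390,5,"pics/s14.png")
im=read_camera("wrist");W=get_calibration("wrist");cv2.imwrite("pics/w14.png",im);crop(im,180,0,500,270,2,"pics/w14c.png")
print("cup handle tip expected px (cup .478,.254):",[proj(W,[.478+d,.324,.05]) for d in(-.005,0,.005)])
c=[proj(W,[.478+.042*np.cos(t),.254+.042*np.sin(t),.07]) for t in a];c=np.array(c);print(c.min(0),c.max(0))
```

```text
19.2 [0.55773416 0.25168315 0.27175214] [ 0.31229983  0.62657053 -0.64566823] 0.0033048612993926184 0.013016873264551417 [-0.00026211  0.00031987  0.00075217]
cup handle tip expected px (cup .478,.254): [array([470.68099524,  86.11929352]), array([469.58732995,  97.63812589]), array([468.5113033 , 108.97118261])]
[216.68401872 -17.7388925 ] [419.90535964 197.718701  ]
```

View pics/s14.png

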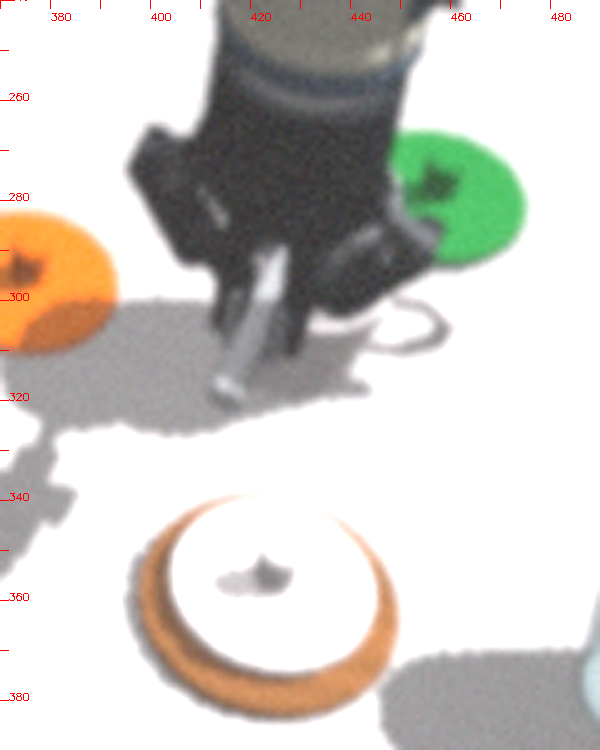

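View pics/w14c.png

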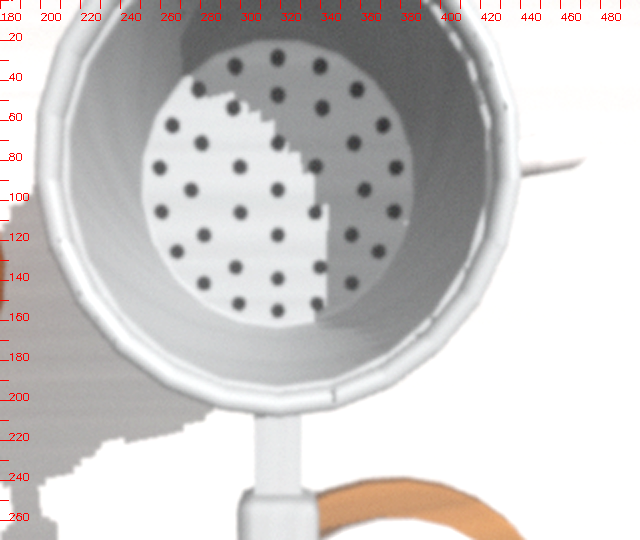

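The wrist and scene views agree. The bowl is centred on the cup, with the cup handle just visible at (455,80). There is no contact force, and the underside is at about 0.084 m (rim at 0.070). The arm is still, so I'll hand it in.

Run:
```python
from station import *
print(finish_job()); o=get_obs(); print(o["t"],o["eef_pos"],o["force"])
```

```text
the job is handed in; nothing more can be done
None
the job is handed in; nothing more can be done
```

I handed the job in after about 19 s of the 67 s; it gives no verdict, so the results below come from my own last checks.

- **Lid:** I lifted it off by its knob, lowered it onto the coaster until the force rose, eased off and let go. The views afterwards show it the right way up on the coaster, about 2–4 mm from the middle.
- **Strainer:** I gripped it by the handle and carried it over the rack with its underside at about 0.19 m. It is still held, motionless, with no contact force showing. By my fit, made before the final descent, it is level within about 1°. The underside is about 14 mm above the cup rim. I estimate it is within about 3 mm of the cup's axis.
- **Everything else:** The cup has not moved as far as I can tell, and I saw no other object shifted.

**Disagreements:**
- **Scene camera:** it put points up to about 10 mm farther from the robot than the other two cameras, so I did not use it for positions.
- **Cup centre:** the wrist and top views differed by about 5 mm along y. I went with the value that fits after correcting the scale, which also matches where the lid first sat.
- **Final centring:** the bowl hid the cup's mouth at the end, so I could only check the centring against the cup's handle and the arm's position.

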